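# Fit the moil point into the chipping hammer and shut its retainer

## Robot

A 6-joint arm with a two-finger parallel gripper is mounted at the origin on a cart in front of the work surface, level with it; the furniture and walls round the work are solid. World frame = base frame: x ahead of the robot, y to its left, z up, the work surface at z = 0. Lengths are in mm, angles in rad, forces in N, time in s.
With the tool pointing down it reaches from about 325 to 875 mm from the base axis. Payload 4.4 kg.
Tool frame: the origin (TCP) lies on the centre line of the jaws, within the pads' length; the fingertips stand ahead of it and the grasp point (between the pads) lies 6 mm ahead of it (ctrl.tcp_to_tips is the z of the fingertips in the tool frame, in mm); z points along the fingers, y is the line along which they close (so a half turn about z gives the same grasp; the last joint's range is limited). The gripper opens to 85 mm and grips with 20 to 120 N. Pads are 22 mm wide; open, the fingers measure 114 mm over their backs; the gripper's body (76 mm by 85 mm) begins 54 mm behind the grasp point. The pads swing forward as they close: fully open they stand 13 mm farther back than shut.
Start: joints at [-1.339, 0.207, 1.542, -0, 1.393, -0.15], TCP at [214.228, -533.605, 256.282] pointing down, gripper open.
Joint ranges: [-2.73, 2.73], [-0.86, 2.22], [0.23, 2.46], [-1.11, 4.25], [0.08, 2.63], [-2.82, 2.82]. Speed limits (rad/s): [2.79, 2.79, 3.14, 3.14, 3.14, 3.14].

## Interface

Orientations are given as a 3x3 rotation matrix whose columns are the frame's x, y, z axes.
In Python, from plant import ctrl, sensors, optics gives the robot as it stands. Calls block until the motion is done:
- ctrl.move_ptp(position, orientation): joint-space move of the TCP to a pose.
- ctrl.move_l(position, rot=None, vel=150, threshold=None): straight line of the TCP; rot=None keeps the orientation; vel is the mean speed in mm/s. With threshold (N) it stops when the force on the tool has changed by that much, and returns True; else False.
- ctrl.set_joints(angles): joint-space move.
- ctrl.gripper_to(opening, force=None): finger opening in mm; force is the grip in N (None keeps the last); returns when the fingers have stopped.
- ctrl.hold(seconds).
- ctrl.solve_ik(position, orientation): joint angles nearest the present ones, or None.
- sensors.read_state(): the state.
- optics.grab_frame(name): name is "side" or "top" or "wrist"; returns (picture, depth): 480x640x3 uint8, red, green, blue; 480x640 float32, mm along the optical axis (not along the pixel's ray), 0 where there is no reading.
- optics.camera_params(name): a dict with "mtx" (3x3 intrinsics, pixels), "k1" (the pictures are not rectified: a ray, as slopes to the right and down, at radius r is drawn at 1 + k1 r^2 times it, then the intrinsics apply), "R" (3x3) and "t" (3): a world point X has camera coordinates R X + t; the wrist camera has in their place "T_tool_cam" (4x4, takes a point from camera to tool coordinates, whose origin is the TCP and whose axes are the flange's). Camera axes: x right, y down, z forward; pixel columns grow to the right and rows downward; lengths in mm; the calibration is good to about 2 mm. A picture is of the moment at which its call begins: read the wrist's pose just before it. camera_params takes no time and is no camera call.
A pose or a line that the arm cannot do raises ctrl.MotionError and nothing moves.
- ctrl.finish_job(): hands the job in; it is judged then, once.
The state is a dict: "t": time; "q": joint angles; "qvel": joint speeds; "tau": joint torques, N m; "eef_pos": TCP position; "eef_rot": TCP orientation; "force": force on the tool from outside, world axes, zero at the start; "wrist_torque": the same for the moment, N m; "grip_width": finger opening in mm; "grasp_force": force on a finger pad.
Only numpy, scipy, OpenCV 4.12 (cv2) and the standard library are available. Lean on these libraries where they do the work, as an engineer would, in place of code of your own. Each camera call takes 0.05 s, during which the arm holds its last target. There are 200 camera calls.

## Task

Fit the collared moil point into the chipping hammer that stands nose-up in its bench stand: swing the retainer gate wide open, slant the point's plain shank into the bore so that the collar passes under the fixed yoke, straighten it and lower it until the collar sits flat on the nose. Then swing the gate fully shut again in front of it. Leave the two collarless tools in the wooden block and do not disturb the other things on the bench.

Things in the scene. Friction and masses are not known exactly. Their poses are not given: they have to be found in the camera images.
- hammer: Short air chipping hammer, grey cast nose on an aluminium barrel, fixed nose-up on a dark 130 x 120 mm base plate. Origin: centre of the plate's underside; z up, -x the open front. Nose: block 76 x 80 mm (x, y), flat top (mouth plane) 112 mm above the bench. On it a housing open to -x: cheeks with inner faces at y = +-27 mm, back wall with inner face at x = +26 mm, the yoke on top.
- bore_mouth (a point): Centre of the mouth of the vertical bore, in the mouth plane, axes as the hammer's. The bore is round, 25 mm wide, 48 mm deep, with a sharp rim.
- yoke (a point): On the bore axis at the underside of the yoke, 46 mm above bore_mouth, axes as the hammer's. The yoke is an 8 mm plate over x = 0 to +38 mm with a half-round seat, radius 11 mm, open to -x; at x < 0 only strips at |y| > 25 mm. Collar 7 mm too high to slide under it upright: let the top lean 20 to 30 degrees to -x, put the shank end 10 to 15 mm deep, then straighten while sinking on.
- gate (a joint): Flat steel retainer gate on top of the yoke (166 to 174 mm above the bench), rad about the vertical hinge. 0 = shut, at its stop: its 84 mm arm points to the hammer's -y across the open front, inner edge 14 mm before the bore axis; its handle points to +y. Opens clockwise seen from above (handle to +x, arm to -x) to 1.7. Stays where left; about 1 N at the knob moves it.
- gate_pivot (a point): Hinge axis of the gate, 20 mm in front (-x) and 46 mm to the +y side of the bore axis, at the gate's underside, 166 mm above the bench; axes as the hammer's.
- gate_knob (a point): Middle of the upright black knob on the end of the gate's handle: 18 mm in diameter, from 168 to 206 mm above the bench; this point is 188 mm above the bench and 70 mm from the hinge axis.
- shank_end (a point): Centre of the moil point's lower (shank) end, 45 mm below the collar on the axis.
- plain_point: Collarless pointed tool, 140 mm long, 18 mm in diameter, in the tool block; origin on its axis at the block's face, z along its axis to the point, which lies at 92 mm. To be left.
- flat_chisel: Collarless flat chisel, 142 mm long, 18 mm in diameter with a 26 x 7 mm blade at the end (94 mm), in the tool block; origin on its axis at the block's face, z along its axis to the blade. To be left.
- roll_of_tape: Roll of masking tape lying on the bench, 98 mm wide, 25 mm high. Bystander.
- small_torch: Small black torch lying on the bench, 137 mm long. Bystander.
- driver: Screwdriver with red handle lying on the bench near the front edge, 210 mm long. Bystander.
- moil_point: Steel moil point (round pointed chisel) with a bright collar, about 0.3 kg, 175 mm long. Origin on its axis at the collar's underside; z along the axis to the dark point. Shank -45 to 0 mm, 18 mm thick, last 10 mm tapering to 11; collar 0 to 8 mm, 38 mm wide; body 18 mm thick from 8 to 104 mm, point at 130 mm. Starts with its shank in a bore of the tool block, collar on the face.
- tool_block: Fixed wooden tool block, 188 mm wide (y), its face sloping 25 degrees down towards -x, about 67 mm above the bench in the middle. Three bores 20.5 mm wide, 48 mm deep, 52 mm apart, square to the face, so tools lean 25 degrees with their tops to the block's -x. Origin: underside, middle. The moil point may stand in any of the three.

How it is judged (in metres and radians):
On the way, in this order (a step that is already met when the one before it is completed fails the run):
1. the gate is swung wide open (value of joint gate above 1 rad), for 0.1 s.
2. the shank end is in the bore while the moil point leans (z of shank_end in the frame of bore_mouth below -0.004 m and horizontal distance between shank_end and bore_mouth below 0.012 m and angle between moil_point's own z axis and vertical between 0.15 and 0.9 rad), for 0.05 s.
3. the moil point is upright and home, its collar on the nose (z of moil_point in the frame of bore_mouth below 0.003 m and horizontal distance between moil_point and bore_mouth below 0.006 m and angle between moil_point's own z axis and vertical below 0.08 rad and value of joint gate above 0.6 rad), for 0.1 s.
At the end, for the whole second after the job is handed in: The moil point stands upright (within 0.08 rad) in the hammer's bore with its collar on the nose (within 3 mm) and its axis within 6 mm of the bore's, at rest; the gate is shut (within 0.1 rad); the two collarless tools are still in their bores (moved less than 15 mm) (z of moil_point in the frame of bore_mouth between -0.004 and 0.003 m and horizontal distance between moil_point and bore_mouth below 0.006 m and angle between moil_point's own z axis and vertical below 0.08 rad and value of joint gate below 0.1 rad and linear speed of moil_point below 0.02 m/s and distance of each of plain_point, flat_chisel from where it was at the start of the episode below 0.015 m); the robot touches nothing.
It fails at once if a collarless tool is taken out of the block (distance of any of plain_point, flat_chisel from where it was at the start of the episode above 0.03 m).
It fails at once if a bystander is pushed about (distance of any of roll_of_tape, small_torch, driver from where it was at the start of the episode above 0.03 m).
It also fails if it takes over 72 s, if anything falls off the work surface, if the arm or the gripper's body presses on something with over 40 N, if the wrist force passes 120 N, or if a joint passes its speed limit or range.

## Working session

There is one attempt and no reset: what is moved stays moved. The work goes in short steps, each a Python script; the robot and the scene stay as the last script left them, time stands still between calls to the robot, and variables do not carry over. Pictures are saved under pics/ and viewed, at most 11 in all, crops included, and the job is handed in when it is done.

```bash
ls; mkdir -p pics; python3 - <<'E'
from plant import ctrl,sensors,optics
import cv2,numpy as np
for n in("side","top"):
    im,d=optics.grab_frame(n); cv2.imwrite(f"pics/{n}0.png",im[:,:,::-1]); np.save(f"pics/{n}0.npy",d)
    p=optics.camera_params(n); print(n,p, (-np.array(p['R']).T@np.array(p['t'])).round(), (d==0).mean())
print(optics.camera_params("wrist"),ctrl.tcp_to_tips); print(sensors.read_state())
E
```

```text
pics
side {'mtx': array([[434.4367943 ,   0.        , 321.56481608],
       [  0.        , 434.4367943 , 245.65400195],
       [  0.        ,   0.        ,   1.        ]]), 'k1': -0.0684323895130371, 'R': array([[ 9.98846489e-01, -4.80175415e-02, -8.07582879e-05],
       [-2.26058004e-02, -4.68753937e-01, -8.83039480e-01],
       [ 4.23635292e-02,  8.82022711e-01, -4.69298700e-01]]), 't': array([-512.92187529,   81.69578279, 1177.9426617 ])} [  464. -1025.   625.] 0.00392578125
top {'mtx': array([[454.1666645 ,   0.        , 319.18864926],
       [  0.        , 454.1666645 , 240.38213666],
       [  0.        ,   0.        ,   1.        ]]), 'k1': -0.004606082431872064, 'R': array([[-0.00118136, -0.99981353, -0.01927453],
       [-0.98131714,  0.00486737, -0.1923356 ],
       [ 0.19239356,  0.01868721, -0.9811399 ]]), 't': array([-56.52056144, 501.23097073, 977.24274471])} [ 304.  -77. 1054.] 0.004114583333333333
{'mtx': array([[407.50550663,   0.        , 316.68575714],
       [  0.        , 407.50550663, 235.30223826],
       [  0.        ,   0.        ,   1.        ]]), 'k1': -0.0
[... 471 characters left out ...]
        1.39348905e+00, -1.50539254e-01]), 'qvel': array([ 0.00089569, -0.00144056, -0.00286735, -0.00013135, -0.00085712,
        0.00038216]), 'tau': array([-1.09172313e-03, -3.84095800e+01, -2.92550468e+01, -2.01090807e-04,
        4.92144929e-03, -1.69077305e-05]), 'eef_pos': array([ 214.06577201, -532.99679904,  255.23341362]), 'eef_rot': array([[ 9.27992857e-01,  3.72597676e-01, -4.77568689e-04],
       [ 3.72597860e-01, -9.27990753e-01,  1.99906592e-03],
       [ 3.01667989e-04, -2.03305997e-03, -9.99997888e-01]]), 'force': array([-0.87624193,  0.02767119,  0.85534457]), 'wrist_torque': array([-0.00337509, -0.00255685, -0.01215532]), 'grasp_force': 0.0, 'grip_width': 85.0787392209314}
```

View pics/top0.png

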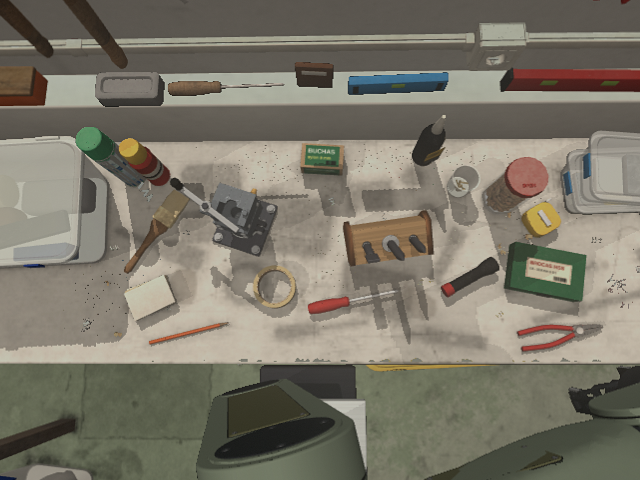

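View pics/side0.png

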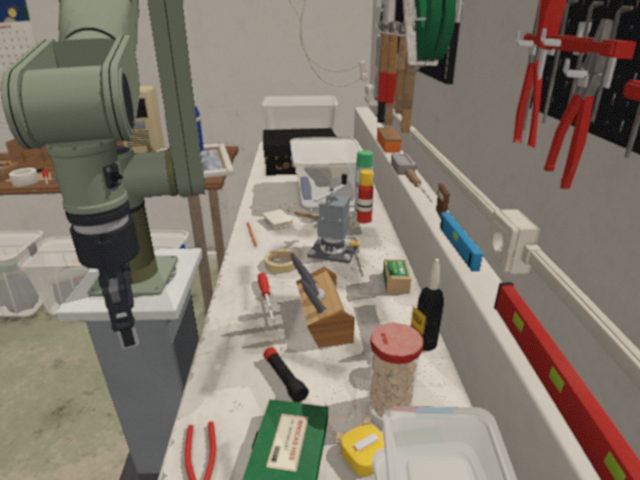

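The top view shows the hammer at about (243,220), the gate with its knob at (176,184), and the block at (390,240) with three tools. The side view agrees. Next I'll enlarge the two regions.

```bash
cat > h.py <<'E'
import numpy as np,cv2
from plant import ctrl,sensors,optics
def pose(n,st=None):
    p=optics.camera_params(n)
    if n=="wrist":
        T=np.array(p["T_tool_cam"]); R=st["eef_rot"]@T[:3,:3]; c=st["eef_rot"]@T[:3,3]+st["eef_pos"]
        return p,R,c
    R=np.array(p["R"]).T; return p,R,-R@np.array(p["t"])
def ray(n,uv,st=None):
    p,R,c=pose(n,st); K=p["mtx"]
    d=np.array([(uv[0]-K[0,2])/K[0,0],(uv[1]-K[1,2])/K[1,1]]); s=d.copy()
    for _ in range(20): s=d/(1+p["k1"]*(s@s))
    return c,R@np.array([*s,1])
def atz(n,uv,z,st=None):
    c,d=ray(n,uv,st); return c+d*(z-c[2])/d[2]
def cloud(n,depth,st=None):
    p,R,c=pose(n,st); K=p["mtx"]; v,u=np.mgrid[:480,:640]
    d=np.stack([(u-K[0,2])/K[0,0],(v-K[1,2])/K[1,1]],-1); s=d
    for _ in range(20): s=d/(1+p["k1"]*(s**2).sum(-1,keepdims=True))
    P=np.concatenate([s,np.ones((480,640,1))],-1)*depth[...,None]
    return P@R.T+c
def proj(n,X,st=None):
    p,R,c=pose(n,st); q=(np.atleast_2d(X)-c)@R; s=q[:,:2]/q[:,2:]; s=s*(1+p["k1"]*(s**2).sum(1,keepdims=True))
    return s*[p["mtx"][0,0],p["mtx"][1,1]]+p["mtx"][:2,2]
def crop(im,u0,v0,w,h,f): return cv2.resize(im[v0:v0+h,u0:u0+w],None,fx=f,fy=f,interpolation=cv2.INTER_CUBIC)
E
python3 - <<'E'
from h import *
im=cv2.imread("pics/top0.png"); d=np.load("pics/top0.npy")
a=crop(im,160,170,130,95,6)[:,:780]; b=crop(im,335,200,110,75,6)
cv2.imwrite("pics/c1.png",a);cv2.imwrite("pics/c2.png",b)
P=cloud("top",d)
for uv in[(176,184),(205,205),(240,230),(250,205),(223,245),(384,245),(367,252),(416,243),(300,200),(345,220),(430,212),(348,263),(432,255)]: print(uv,P[uv[1],uv[0]].round(),)
E
```

```text
(176, 184) [585. 221. 204.]
(205, 205) [548. 168. 181.]
(240, 230) [512. 110. 111.]
(250, 205) [552.  80. 164.]
(223, 245) [501. 171.  -1.]
(384, 245) [ 485. -200.   75.]
(367, 252) [ 463. -159.  116.]
(416, 243) [ 482. -263.  110.]
(300, 200) [611. -11.  -4.]
(345, 220) [ 560. -119.   -0.]
(430, 212) [ 578. -322.   -1.]
(348, 263) [ 457. -125.   -2.]
(432, 255) [ 475. -322.   -2.]
```

View pics/c1.png

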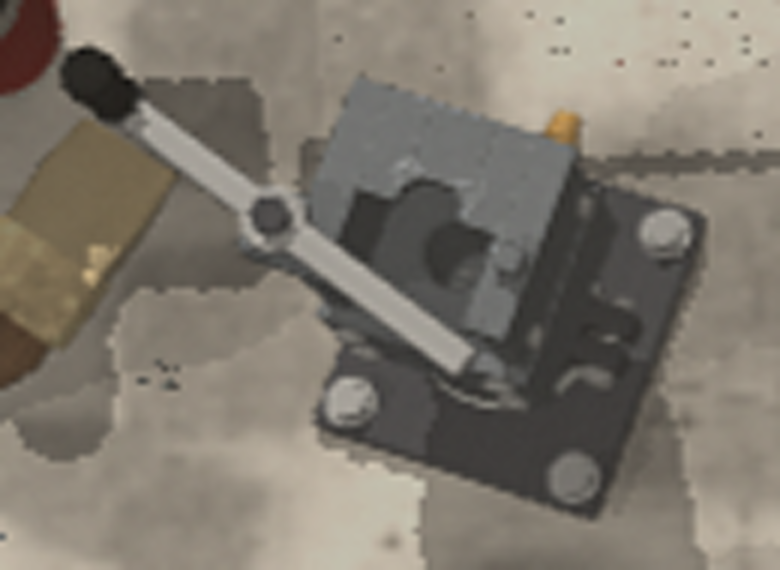

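View pics/c2.png

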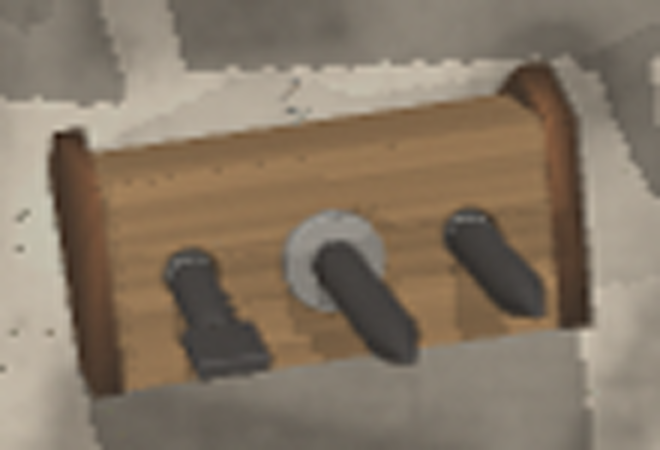

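```bash
python3 - <<'E'
from h import *
from scipy.spatial.transform import Rotation as Ro
f=lambda u,v:(160+u/6,170+v/6); g=lambda u,v:(335+u/6,200+v/6)
for n,p,z in[("FL",f(320,440),8),("FR",f(597,517),8),("BR",f(705,215),8),("pivot",f(271,217),176),("knobtop",f(88,72),206),("yokeBL",f(362,75),166),("yokeBR",f(578,150),166),("yokeFR",f(505,345),166),("armend",f(470,372),174),("bore?",f(440,250),112)]:
    print(n,atz("top",p,z).round(1))
for n,p,z in [("collar",g(335,260),75),("tip",g(410,358),70+130*.9),("blkL",g(103,150),85),("blkR",g(498,97),85)]: print(n,atz("top",p,z).round(1))
P=cloud("top",np.load("pics/top0.npy"))
for nm,a in(("bottles",P[120:195,75:172]),):
    a=a.reshape(-1,3); a=a[(a[:,2]>60)]
    for lo in(60,100,140,180,220): 
        b=a[(a[:,2]>lo)&(a[:,2]<lo+40)]
        if len(b): print(lo,len(b),b.min(0).round(),b.max(0).round())
for yaw in (-20,160,8,188):
  for pos in([520,105,340],[490,-210,330]):
    R=Ro.from_euler('z',yaw,degrees=True).as_matrix()@np.diag([1,-1,-1])
    print(yaw,pos,ctrl.solve_ik(pos,R))
E
```

```text
FL [503.1 192.2   8. ]
FR [472.   82.3   8. ]
BR [593.5  42.2   8. ]
pivot [547.2 168.8 176. ]
knobtop [588.5 223.  206. ]
yokeBL [600.1 142.6 166. ]
yokeBR [572.9  67.8 166. ]
yokeFR [505.1  90.6 166. ]
armend [494.2 100.4 174. ]
bore? [552.3 125.2 112. ]
collar [ 488.4 -215.3   75. ]
tip [ 435.2 -222.5  187. ]
blkL [ 527.7 -130.9   85. ]
blkR [ 546.8 -275.1   85. ]
60 1190 [598. 278.  60.] [764. 519. 100.]
100 1252 [586. 270. 100.] [765. 498. 140.]
140 1170 [574. 311. 140.] [697. 447. 180.]
180 473 [573. 230. 180.] [701. 445. 220.]
220 527 [648. 368. 220.] [700. 422. 229.]
-20 [520, 105, 340] [ 3.60305871e-02  5.76621117e-02  1.53689617e+00 -4.44089210e-16
  1.54703437e+00  1.95589276e+00]
-20 [490, -210, 330] [-5.67299287e-01  6.82532702e-02  1.54584887e+00 -4.44089210e-16
  1.52749051e+00  1.35256289e+00]
160 [520, 105, 340] [ 3.60305871e-02  5.76621117e-02  1.53689617e+00 -4.44089210e-16
  1.54703437e+00 -1.18569989e+00]
160 [490, -210, 330] [-5.67299287e-01  6.82532702e-02  1.54584887e+00 -4.44089210e-16
  1.52749051e+00 -1.78902976e+00]
8 [520, 105, 340] [ 3.60305871e-02  5.76621117e-02  1.53689617e+00 -4.44089210e-16
  1.54703437e+00  1.46720057e+00]
8 [490, -210, 330] [-5.67299287e-01  6.82532702e-02  1.54584887e+00 -4.44089210e-16
  1.52749051e+00  8.63870700e-01]
188 [520, 105, 340] [ 3.60305871e-02  5.76621117e-02  1.53689617e+00 -4.44089210e-16
  1.54703437e+00 -1.67439208e+00]
188 [490, -210, 330] [-5.67299287e-01  6.82532702e-02  1.54584887e+00 -4.44089210e-16
  1.52749051e+00 -2.27772195e+00]
```

The moil point is the middle tool: collar near (488,-215), leaning with a block yaw of about 7.5°. The hammer bore is near (551,118), yaw about -18°, and the gate is at about 0.33 rad. Next I'll take a wrist look at the block on the way, then swing the gate.

```bash
cat >> h.py <<'E'
from scipy.spatial.transform import Rotation as Ro
def down(yaw,lean=0,flip=False):
    """tool z along -axis; axis leans by lean (deg) to the -x of a frame at yaw (deg). tool x = +-frame x"""
    F=Ro.from_euler('z',yaw,degrees=True).as_matrix()@Ro.from_euler('y',-lean,degrees=True).as_matrix()
    return F@(np.diag([-1,1,-1]) if flip else np.diag([1,-1,-1]))
def look(name,cam="wrist"):
    st=sensors.read_state(); im,d=optics.grab_frame(cam)
    cv2.imwrite(f"pics/{name}.png",im[:,:,::-1]); np.savez(f"pics/{name}.npz",d=d,eef_pos=st["eef_pos"],eef_rot=st["eef_rot"])
    return st
E
python3 - <<'E'
from h import *
for fl in(0,1):
  for pos,yaw in(([470,-215,160],7.5),([440,-215,220],7.5),([520,130,230],-18.3),([551,118,200],-18.3)):
    for le in (0,25): print(fl,pos,le,ctrl.solve_ik(pos,down(yaw,le,fl)))
ctrl.move_ptp([470,-215,330],down(7.5,0,True)); st=look("blk"); print(st["t"],st["eef_pos"])
pv=np.array([547.2,168.8]); Z=207
def k(a): # a: gate angle
    w=71.7-np.degrees(a); e=np.array([np.cos(np.radians(w)),np.sin(np.radians(w))])
    return np.array([*(pv+70*e),Z]),down(w)
p,R=k(.33); ctrl.gripper_to(44)
ctrl.move_ptp(p+[0,0,110],R); ctrl.move_l(p,vel=120,threshold=8)
ctrl.gripper_to(32)
for a in np.arange(.45,1.66,.12): p,R=k(a); ctrl.move_l(p,R,vel=100)
p2,_=k(1.60); ctrl.move_l(p2,vel=60)
s=sensors.read_state(); print(s["t"],s["force"],s["eef_pos"],a)
ctrl.move_l(p2+[0,0,120],vel=200)
ctrl.move_ptp([525,125,330],down(-18.3,0,True)); st=look("ham"); print(st["t"],st["eef_pos"])
E
```

```text
0 [470, -215, 160] 0 [-5.96594779e-01  1.86747166e-01  1.77830787e+00 -4.44089210e-16
  1.17653762e+00  8.43301853e-01]
0 [470, -215, 160] 25 [-0.79384472  0.01949253  2.03057068  0.45664824  0.87148467  0.38763276]
0 [440, -215, 220] 0 [-6.31456479e-01  5.85923927e-02  1.78652345e+00 -4.44089210e-16
  1.29647681e+00  8.08440154e-01]
0 [440, -215, 220] 25 [-0.84929797 -0.13011274  2.02910961  0.42189308  1.02988615  0.40976614]
0 [520, 130, 230] 0 [ 8.34574792e-02  1.47447589e-01  1.66681603e+00 -4.44089210e-16
  1.32732903e+00  1.97364906e+00]
0 [520, 130, 230] 25 [ 0.19753454 -0.03896391  1.92333623 -0.27202265  0.89047185  2.22024857]
0 [551, 118, 200] 0 [ 5.73921473e-02  2.34373234e-01  1.62914253e+00 -4.44089210e-16
  1.27807689e+00  1.94758373e+00]
0 [551, 118, 200] 25 [ 0.15830896  0.0545657   1.89760174 -0.27019507  0.81527915  2.19716796]
1 [470, -215, 160] 0 [-5.96594779e-01  1.86747166e-01  1.77830787e+00 -4.44089210e-16
  1.17653762e+00 -2.29829080e+00]
1 [470, -215, 160] 25 [-0.79384472  0.01949253  2.03057068  0.45664824  0.87148467 -2.75395989]
1 [440, -215, 220] 0 [-6.31456479e-01  5.85923927e-02  1.78652345e+00 -4.44089210e-16
  1.29647681e+00 -2.33315250e+00]
1 [440, -215, 220] 25 [-0.84929797 -0.13011274  2.02910961  0.42189308  1.02988615 -2.73182651]
1 [520, 130, 230] 0 [ 8.34574792e-02  1.47447589e-01  1.66681603e+00 -4.44089210e-16
  1.32732903e+00 -1.16794359e+00]
1 [520, 130, 230] 25 [ 0.19753454 -0.03896391  1.92333623 -0.27202265  0.89047185 -0.92134409]
1 [551, 118, 200] 0 [ 5.73921473e-02  2.34373234e-01  1.62914253e+00 -4.44089210e-16
  1.27807689e+00 -1.19400893e+00]
1 [551, 118, 200] 25 [ 0.15830896  0.0545657   1.89760174 -0.27019507  0.81527915 -0.94442469]
1.9583 [ 469.79014302 -215.38320946  329.78285132]
9.6917 [-0.08734975  0.65080765 -0.07998389] [613.10699313 145.42628824 206.97250828] 1.6500000000000006
13.175 [525.02551085 124.99308879 329.89602693]
```

View pics/blk.png

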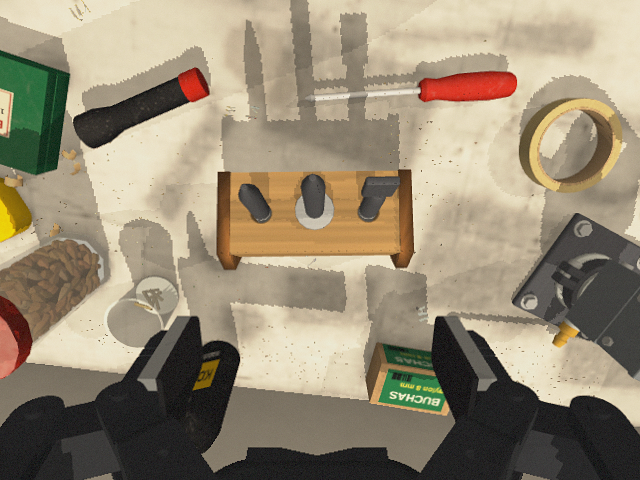

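View pics/ham.png

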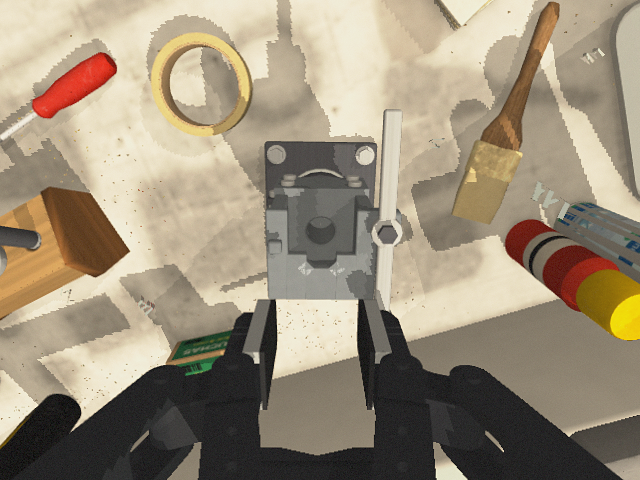

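The wrist views show the gate wide open with its arm vertical at u≈390, the bore at about (320,230), the pivot at (387,233), the collar at about (314,210) and the moil tip at about (313,180). I'll enlarge both for accurate readings.

```bash
python3 - <<'E'
from h import *
a=crop(cv2.imread("pics/ham.png"),255,130,160,175,3.4)
b=crop(cv2.imread("pics/blk.png"),285,165,64,70,8.5)
h=min(a.shape[0],b.shape[0]); o=np.hstack([a[:h],b[:h]]); o=cv2.resize(o,None,fx=min(1,799/o.shape[1]),fy=min(1,799/o.shape[1])); print(o.shape,a.shape,b.shape)
a=crop(cv2.imread("pics/ham.png"),260,135,130,170,3.5)   # 455x595
b=crop(cv2.imread("pics/blk.png"),292,168,46,64,7)  #322x448
o=np.zeros((595,777,3),np.uint8); o[:,:455]=a; o[:448,455:]=b; cv2.imwrite("pics/c3.png",o)
E
```

```text
(437, 799, 3) (595, 544, 3) (595, 544, 3)
```

View pics/c3.png

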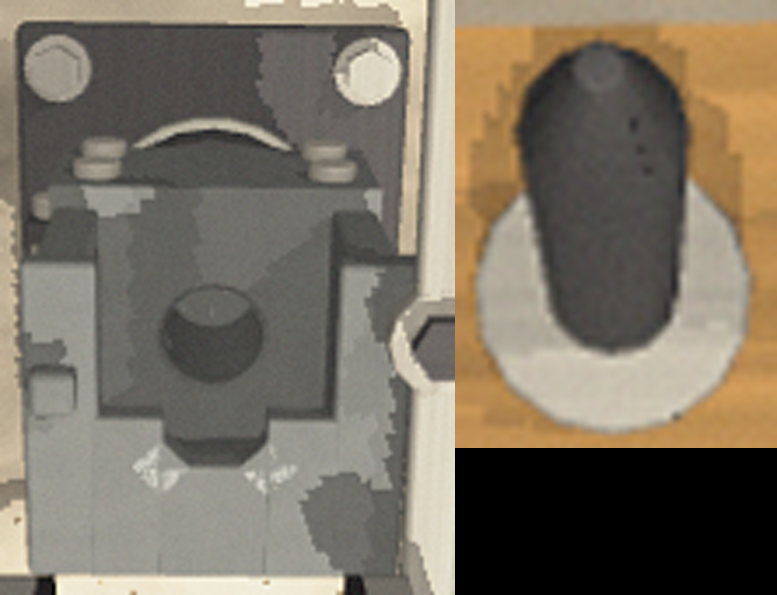

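```bash
cat > meas.py <<'E'
from h import *
from scipy.optimize import least_squares
A=np.load("pics/blk.npz"); H=np.load("pics/ham.npz")
ca=lambda x,y:(260+(x+.5)/3.5-.5,135+(y+.5)/3.5-.5); cb=lambda x,y:(292+(x-455+.5)/7-.5,168+(y+.5)/7-.5)
if __name__=="__main__":
    bore=atz("wrist",ca(212,335),112,H); print("bore",bore.round(1))
    for n,p,z in[("L",ca(160,335),112),("R",ca(264,335),112),("T",ca(212,287),112),("B",ca(212,383),112),("yBL",ca(407,575),166),("yBR",ca(30,573),166),("plFR",ca(18,25),10),("plFL",ca(410,25),10),("pivot",(387,233),176)]:
        q=atz("wrist",p,z,H); print(n,q.round(1),(q-bore)[:2].round(1))
    P=cloud("wrist",H["d"],H); 
    for uv in((300,235),(345,295),(272,295),(350,140),(297,160)): print("depth z",uv,P[uv[1],uv[0]].round(1))
    B=cloud("wrist",A["d"],A); 
    for uv in((303,220),(325,220),(314,227),(312,178),(245,230),(380,240),(314,240)): print("blk",uv,B[uv[1],uv[0]].round(1))
    t=np.linspace(0,2*np.pi,361)
    def pred(x):
        F=down(np.degrees(x[3]),25)@np.diag([1,-1,-1]); o=x[:3]
        c=proj("wrist",o+(np.c_[19*np.cos(t),19*np.sin(t),8+0*t]@F.T),A)
        tip=proj("wrist",o+130*F[:,2],A)[0]
        return np.r_[c[:,0].min(),c[:,0].max(),c[:,1].max(),tip]
    ob=np.r_[cb(478,0)[0],cb(748,0)[0],cb(0,432)[1],cb(598,70)]
    s=least_squares(lambda x:np.r_[pred(x)-ob,(x[2]-67)/4],[488,-215,67,.13]); print("moil",s.x.round(3),s.fun.round(2))
E
python3 meas.py
```

```text
bore [550.7 119.2 112. ]
L [546.7 107.  112. ] [ -4.  -12.2]
R [554.8 131.4 112. ] [ 4.  12.2]
T [539. 123. 112.] [-11.7   3.8]
B [562.7 115.3 112. ] [12.  -3.9]
yBL [600.  147.8 166. ] [49.2 28.6]
yBR [573.5  69.2 166. ] [ 22.7 -50. ]
plFR [471.5  84.7  10. ] [-79.3 -34.5]
plFL [508.4 196.5  10. ] [-42.3  77.3]
pivot [547.1 169.1 176. ] [-3.7 50. ]
depth z (300, 235) [549.9 100.9 109.9]
depth z (345, 295) [589.3 126.1 165.8]
depth z (272, 295) [572.   72.8 165.3]
depth z (350, 140) [499.1 170.7  -0.7]
depth z (297, 160) [500.4 110.4   8.2]
blk (303, 220) [ 498.5 -225.2   77.6]
blk (325, 220) [ 496.  -204.5   76.9]
blk (314, 227) [ 503.2 -214.1   80.1]
blk (312, 178) [ 437.3 -223.2  183.3]
blk (245, 230) [ 516.7 -279.3   74.4]
blk (380, 240) [ 508.7 -149.4   77.8]
blk (314, 240) [ 517.3 -212.3   76.7]
moil [ 4.91329e+02 -2.15449e+02  6.58740e+01  1.42000e-01] [-0.76  0.76 -0.07 -0.    0.06 -0.28]
```

Checks: the bore reads 25 mm wide with its centre at (550.7,119.2) and yaw about -18.5°. The moil origin is (491.3,-215.4,65.9), consistent with depth. Now I'll grasp along the axis.

```bash
python3 - <<'E'
from h import *
o=np.array([491.3,-215.4,65.9]); F=down(8.1,25)@np.diag([1,-1,-1]); ax=F[:,2]
R=down(8.1,25,True)@Ro.from_euler('z',15,degrees=True).as_matrix()
ctrl.gripper_to(36)
ctrl.move_ptp([500,0,400],down(-5,0,True))
ctrl.move_ptp(o+ax*185,R); print(sensors.read_state()["t"],sensors.read_state()["q"][5])
print("hit",ctrl.move_l(o+ax*91,vel=90,threshold=10))
ctrl.gripper_to(10,60); s=sensors.read_state(); print(s["t"],s["grip_width"],s["grasp_force"],s["force"],s["eef_pos"]-(o+ax*91))
ctrl.move_l(o+ax*155,vel=80); s=sensors.read_state(); print(s["t"],s["grip_width"],s["force"])
look("hand"); print(proj("wrist",s["eef_pos"]+s["eef_rot"]@np.array([[0,0,83],[0,0,91],[0,0,136],[0,0,-39]]).T.reshape(3,4) if 0 else s["eef_pos"]+np.array([[0,0,83],[0,0,91],[0,0,136]])@s["eef_rot"].T,s).round(1))
E
```

```text
15.2 -2.5356439858321127
hit False
16.6917 16.7266700334801 58.6193323507905 [-3.16126536  1.03709971  5.05121678] [ 0.19547071 -0.18631744  0.77348939]
17.6417 16.401029145302477 [ 0.88113471 -1.20148794 -2.30168632]
[[317.6 263.8]
 [317.6 258.1]
 [317.4 232.1]]
```

View pics/hand.png

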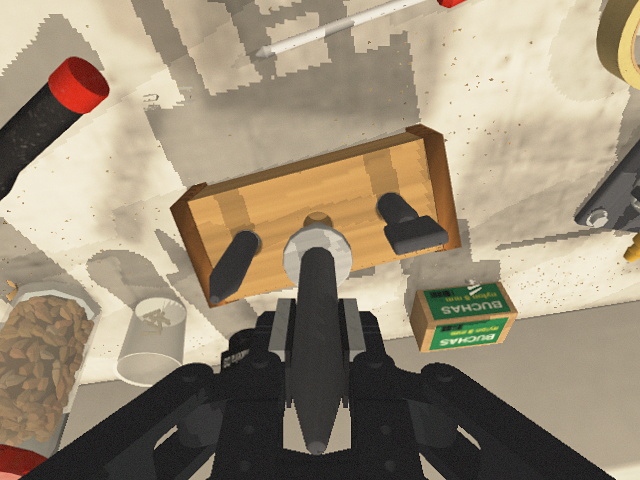

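The tool is held cleanly between the jaws: collar centre at about (318,260), apex at about (316,447). An enlarged crop gives the in-hand offset.

```bash
python3 - <<'E'
from h import *
im=cv2.imread("pics/hand.png")
a=crop(im,275,215,90,90,6); b=crop(im,300,425,36,36,7)
o=np.zeros((540,800,3),np.uint8); o[:,:540]=a; o[:252,545:797]=b; cv2.imwrite("pics/c4.png",o)
E
```

```text
(no output)
```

View pics/c4.png

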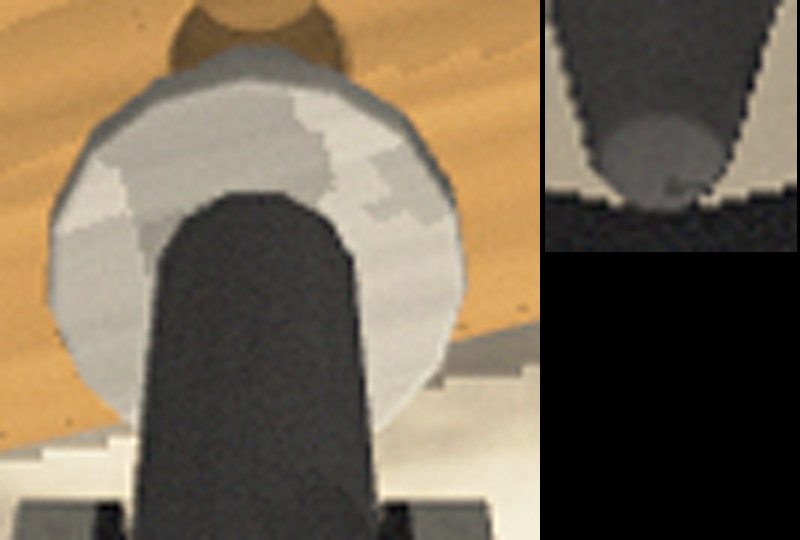

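```bash
cat > plan.py <<'E'
from h import *
from scipy.optimize import least_squares
def hand():
    A=np.load("pics/hand.npz"); t=np.linspace(0,2*np.pi,361)
    def pred(x):
        # nominal moil in tool: origin (0,0,91), z = -tool z, x = -tool x (flip)
        M=np.diag([-1,1,-1.])@Ro.from_rotvec([x[3],x[4],0]).as_matrix(); o=np.array([x[0],x[1],91+x[2]])
        w=lambda p:proj("wrist",A["eef_pos"]+(o+p@M.T)@A["eef_rot"].T,A)
        c8=w(np.c_[19*np.cos(t),19*np.sin(t),8+0*t]); c0=w(np.c_[19*np.cos(t),19*np.sin(t),0*t])
        return np.r_[c8[:,1].min(),c0[:,1].min(),c8[:,0].min(),c8[:,0].max(),w(np.array([[0,0,130.]]))[0]]
    ob=np.r_[227.9,222.1,283.25,351.75,316,447.4]
    s=least_squares(lambda x:np.r_[pred(x)-ob,x[2]/1.5,x[3:]/.03],np.zeros(5)); return s
def tool(th):
    t=np.linspace(0,2*np.pi,48,endpoint=False); C=[]
    for r,s in[(5.5,-45)]+[(9,s) for s in np.linspace(-35,0,12)]: C.append((r,s,0))
    for r in(12,15,19):
        C+= [(r,0,1),(r,8,1)]
    C+=[(9,s,2) for s in np.linspace(10,100,46)]
    return np.array([[r*np.cos(a),r*np.sin(a),s,k] for r,s,k in C for a in t])
T=tool(0)
def clear(D,th,x0):
    """lean th (rad) to -x, shank end centre at (x0,0,-D) in bore frame"""
    R=Ro.from_euler('y',-th).as_matrix(); P=(T[:,:3]+[0,0,45])@R.T+[x0,0,-D]
    x,y,z=P.T; r=np.hypot(x,y)
    n=np.where(z>=0,np.hypot(np.maximum(12.5-r,0),z),12.5-r)
    pl=np.maximum(-x,11-r); dz=np.maximum(46-z,z-54)
    k=np.where((pl>0)&(dz>0),np.hypot(pl,dz),np.maximum(pl,dz))
    return min(n.min(),k.min())
if __name__=="__main__":
    s=hand(); print("hand",s.x.round(4),s.fun.round(2))
    for D in(4,8,12,16,20,24,28,32,36,40,43,44.5):
        b=max(((clear(D,np.radians(a),x),a,x) for a in np.arange(0,35,1.) for x in np.arange(-4,9,.5)))
        print(D,np.round(b,2),[round(max(clear(D,np.radians(a),x) for x in np.arange(-4,9,.5)),1) for a in(5,10,15,20,25,30)])
E
python3 plan.py
```

```text
hand [ 9.4400e-01 -1.9800e-02  1.1906e+00  4.8000e-03 -1.1000e-03] [-0.6   0.65 -1.41  1.39  0.01  0.03  0.79  0.16 -0.04]
4 [ 3.69 29.    4.  ] [np.float64(-3.3), np.float64(-0.7), np.float64(1.8), np.float64(2.4), np.float64(2.8), np.float64(3.6)]
8 [ 3.06 26.    4.5 ] [np.float64(-0.3), np.float64(-0.7), np.float64(0.2), np.float64(1.5), np.float64(3.0), np.float64(2.3)]
12 [ 2.83 20.    4.5 ] [np.float64(2.4), np.float64(2.5), np.float64(2.6), np.float64(2.8), np.float64(2.2), np.float64(1.2)]
16 [3.05 9.   2.  ] [np.float64(2.4), np.float64(2.9), np.float64(2.4), np.float64(2.3), np.float64(1.1), np.float64(0.3)]
20 [2.73 8.   2.  ] [np.float64(2.5), np.float64(2.4), np.float64(1.9), np.float64(1.4), np.float64(0.4), np.float64(-0.3)]
24 [2.49 7.   2.  ] [np.float64(2.4), np.float64(2.1), np.float64(1.6), np.float64(0.6), np.float64(-0.5), np.float64(-2.9)]
28 [2.42 5.   1.5 ] [np.float64(2.4), np.float64(1.9), np.float64(1.0), np.float64(0.0), np.float64(-1.0), np.float64(-4.5)]
32 [2.41 5.   2.  ] [np.float64(2.4), np.float64(1.5), np.float64(0.4), np.float64(-0.6), np.float64(-3.5), np.float64(-18.0)]
36 [2.37 5.   2.  ] [np.float64(2.4), np.float64(1.0), np.float64(-0.1), np.float64(-12.2), np.float64(-15.2), np.float64(-18.0)]
40 [2.25 4.   1.5 ] [np.float64(2.1), np.float64(0.9), np.float64(-9.0), np.float64(-12.2), np.float64(-15.2), np.float64(-22.0)]
43 [2. 0. 0.] [np.float64(0.2), np.float64(-6.1), np.float64(-9.0), np.float64(-12.2), np.float64(-18.6), np.float64(-22.0)]
44.5 [0.5 0.  1.5] [np.float64(-5.9), np.float64(-6.5), np.float64(-9.0), np.float64(-15.0), np.float64(-18.6), np.float64(-22.0)]
```

Hand fit: x +0.9, z +1.2 mm, tilt about 0. Planned clearances are at least 2.2 mm along the path until the collar comes down to the nose. I'll transport and insert with force stops.

```bash
cat > ins.py <<'E'
from plan import *
x=hand().x; M=np.diag([-1,1,-1.])@Ro.from_rotvec([x[3],x[4],0]).as_matrix(); ot=np.array([x[0],x[1],91+x[2]])
bore=np.array([550.7,119.2,112.]); B=Ro.from_euler('z',-18.5,degrees=True).as_matrix()
def tcp(D,th,x0,y0=0,M=M,ot=ot):
    Rm=B@Ro.from_euler('y',-th,degrees=True).as_matrix()
    o=bore+B@np.array([x0,y0,-D])+45*Rm[:,2]; R=Rm@M.T; return o-R@ot,R
def est():
    s=sensors.read_state(); R=s["eef_rot"]; o=B.T@(s["eef_pos"]+R@ot-bore); a=B.T@(R@M)[:,2]; e=o-45*a
    return "t %.1f o %s end %s lean %.1f F %s"%(s["t"],o.round(1),e.round(1),np.degrees(np.arccos(a[2])),(B.T@s["force"]).round(1))
E
python3 - <<'E'
from ins import *
s=sensors.read_state(); ctrl.move_l(s["eef_pos"]+[0,0,130],vel=200)
k=lambda D:(D,25,4.5-(4-D)*np.tan(np.radians(25)))
for D in(-120,-30): print(k(D),clear(D,np.radians(25),k(D)[2]))
ctrl.move_ptp(*tcp(*k(-120))); print(est())
for w,v in((k(-30),100),(k(-4),60),((4,26,4.5),40),((8,25,4.5),40),((12,20,4.5),40),((14,14,3),40),((16,9,2),40)):
    h=ctrl.move_l(*tcp(*w),vel=v,threshold=12); print(w,h,est())
    if h: break
E
```

```text
(-120, 25, np.float64(-53.32214961121982)) 83.69428548968597
(-30, 25, np.float64(-11.354460377269952)) 8.058028291307616
t 19.9 o [-72.6  -0.7 159.6] end [-53.6  -0.8 118.8] lean 24.9 F [ 0.9 -0.4 -2.4]
(-30, 25, np.float64(-11.354460377269952)) False t 21.0 o [-29.9   0.3  71.7] end [-10.8   0.4  30.9] lean 25.1 F [-0.7  0.7 -2.5]
(-4, 25, np.float64(0.7695387347600113)) False t 21.7 o [-18.3  -0.1  44.3] end [ 0.7 -0.2  3.5] lean 25.0 F [ 0.2 -0.  -2.5]
(4, 26, 4.5) False t 22.0 o [-15.7  -0.1  36. ] end [ 4.  -0.2 -4.5] lean 26.0 F [-0.4 -0.  -3.8]
(8, 25, 4.5) False t 22.3 o [-14.    0.1  33.1] end [ 5.   0.1 -7.7] lean 25.0 F [ 0.1 -0.6 -3.4]
(12, 20, 4.5) False t 22.7 o [-10.6  -0.2  30.4] end [  4.8  -0.2 -11.9] lean 20.0 F [-0.2  0.  -3.9]
(14, 14, 3) False t 23.2 o [-8.4 -0.2 29.2] end [  2.4  -0.2 -14.5] lean 14.0 F [ 0.1  0.2 -3.4]
(16, 9, 2) False t 23.6 o [-5.7 -0.2 27.9] end [  1.3  -0.2 -16.5] lean 9.0 F [-0.7 -1.3 -3.6]
```

```bash
python3 - <<'E'
from ins import *
for w,v in(((24,6,1.5),30),((36,4,1.5),30),((41,2,.8),30),((44,0,.3),25),((48,0,0),10)):
    h=ctrl.move_l(*tcp(*w),vel=v,threshold=10); print(w,h,est())
    if h: break
print(sensors.read_state()["grip_width"]); look("seat","side"); look("seatw")
im=cv2.imread("pics/seat.png"); a=crop(im,295,150,90,120,4.9)
w=cv2.imread("pics/seatw.png"); b=crop(w,220,100,180,240,2.45)
cv2.imwrite("pics/c5.png",np.hstack([a[:588,:350],b[:588,:441]]))
E
```

```text
(24, 6, 1.5) False t 24.1 o [-3.1 -0.2 20.4] end [  1.5  -0.2 -24.4] lean 6.0 F [ 0.2  1.3 -3.3]
(36, 4, 1.5) False t 24.6 o [-1.7 -0.1  8.6] end [  1.4  -0.1 -36.3] lean 4.0 F [-0.5 -0.8 -2.2]
(41, 2, 0.8) False t 25.0 o [-0.5 -0.1  3.7] end [  1.1  -0.1 -41.2] lean 2.0 F [-0.6  0.1 -3.5]
(44, 0, 0.3) False t 25.3 o [ 0.7 -0.1  0.8] end [  0.7  -0.1 -44.2] lean 0.0 F [-0.9  0.9 -3.6]
(48, 0, 0) True t 25.7 o [ 0.3  0.1 -1.1] end [  0.4   0.1 -46.1] lean 0.1 F [-0.5 -0.5  4.4]
16.964304314456157
```

View pics/c5.png

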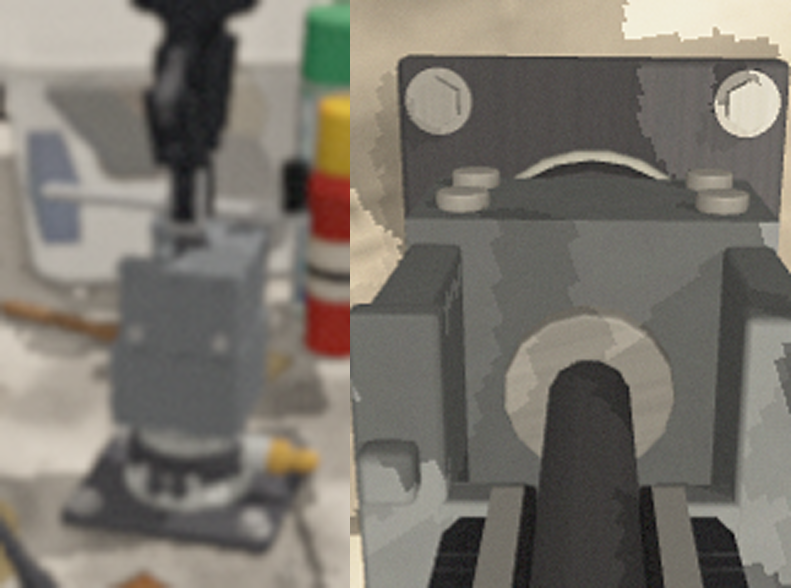

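The wrist view shows the collar centred flat under the yoke and the tool upright, and the contact force confirms it is seated. I'll release and shut the gate.

```bash
python3 - <<'E'
from ins import *
ctrl.hold(.3); ctrl.gripper_to(32); s=sensors.read_state(); ctrl.move_l(s["eef_pos"]+[0,0,130],vel=150)
pv=np.array([547.1,169.0])
def k(a):
    w=71.5-np.degrees(a); e=np.array([np.cos(np.radians(w)),np.sin(np.radians(w))])
    return np.array([*(pv+70*e),207]),down(w)
ctrl.gripper_to(46); p,R=k(1.55); ctrl.move_ptp(p+[0,0,110],R)
print("down",ctrl.move_l(p,vel=100,threshold=8)); ctrl.gripper_to(32); print(sensors.read_state()["t"])
for a in np.r_[np.arange(1.43,.1,-.12),.05,0,-.05,-.1,-.15,-.2,-.25]:
    p,R=k(a); h=ctrl.move_l(p,R,vel=80 if a>.1 else 30,threshold=10 if a>.1 else 6)
    if h or a<.1: print(round(a,2),h,(B.T@sensors.read_state()["force"]).round(1))
    if h: break
pb,Rb=k(a+.08); ctrl.move_l(pb,Rb,vel=40); ctrl.move_l(pb+[0,0,130],vel=150); print(sensors.read_state()["t"])
ctrl.move_ptp([400,119,430],down(-18.5,0,True))
ctrl.move_ptp([525,125,400],down(-18.5,0,True)); st=look("end"); print(st["t"])
cv2.imwrite("pics/c6.png",crop(cv2.imread("pics/end.png"),220,120,200,150,4))
E
```

```text
down False
31.9417
0.05 False [ 0.1 -0.1 -1. ]
0.0 False [-0.7  0.3  0.3]
-0.05 False [ 1.1 -0.4 -0.4]
-0.1 True [1.6 0.4 1.6]
37.4667
39.5583
```

View pics/c6.png

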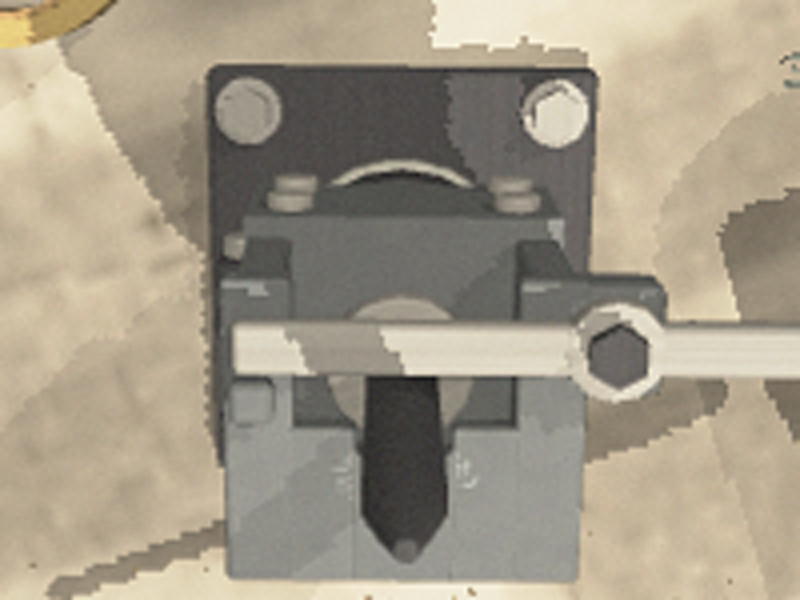

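The gate bar lies parallel to the plate's front edge, so it is shut against its stop. The moil point stands upright with its collar on the nose, and the arm is clear. Handing in.

```bash
python3 -c "
from plant import ctrl
print(ctrl.finish_job())"
```

```text
the job is handed in; nothing more can be done
None
```

I seated the moil point upright in the hammer with its collar on the nose, swung the gate shut in front of it, and handed the job in at about 40 s. The final wrist picture and the contact forces agree with that, but the hand-in returned no verdict.

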